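# Close the two casting moulds

### The arm

A 6-joint arm with a two-finger parallel gripper is mounted at the origin on the work surface; the furniture and walls round the work are solid. World frame = base frame: x ahead of the robot, y to its left, z up, the work surface at z = 0. Lengths are in mm, angles in rad, forces in N, time in s.
With the tool pointing down it reaches from about 300 to 775 mm from the base axis. Payload 14.6 kg.
Tool frame: the origin (TCP) lies at the very end of the fingers, on their centre line; the grasp point (between the pads) lies 19 mm behind it; z points along the fingers, y is the line along which they close (so a half turn about z gives the same grasp; the last joint's range is limited). The gripper opens to 94 mm and grips with 3 to 60 N. Pads are 16 mm wide; open, the fingers measure 119 mm over their backs; the gripper's body (75 mm by 177 mm) begins 78 mm behind the grasp point.
Start: joints at [-1.409, 0.3, 1.521, -0, 1.321, -0.067], TCP at [124.739, -535.658, 205.446] pointing down, gripper open.
Joint ranges: [-3.03, 3.03], [-0.79, 2.21], [0.23, 2.52], [-1.04, 4.18], [0, 3.07], [-2.55, 2.55]. Speed limits (rad/s): [2.22, 2.22, 2.57, 3.14, 3.14, 3.14].

### API

Orientations are given as a 3x3 rotation matrix whose columns are the frame's x, y, z axes.
In Python, from rig import r, get_image, camera_model, ticket gives the robot as it stands.
- The arm moves only by the tool send_rows, never from a script. Its argument "motion" is a list of rows, each a list of 3 entries, a list of its own where there are three numbers: the turn, a rotation vector about the tool's x, y, z in degrees, then the shift along the tool's x, y, z in units of 30 mm (1.0 is 30 mm), then the opening in per cent of the stroke, from 0 (shut) to 100 (fully open). A call has 1 to 20 rows; each row is the pose to reach, as a shift and turn from the pose commanded when the call began, along the tool's axes at that moment; what a row does not reach only later rows make up. A row lasts 1/12 s, in which the tool goes at most 41.7 mm and 7.16 degrees, less where a joint would pass 70% of its speed; a pose out of reach is approached as far as the arm can. A call with a gripper value outside its range is refused whole. The fingers move at their own pace and stop on an object; "force" is the grip in N (left out, the last holds). Time passes only in rows, so rows that repeat a pose let the fingers close. It gives the time, the measured TCP pose, the force, the opening and the grip force at its end, in the units of the state.
- r.get_state(): the state, without advancing time (a new reading comes with each control period).
- get_image(name): name is "side" or "top"; returns the picture (400x640x3 uint8, red, green, blue); there is no depth.
- camera_model(name): a dict with "intrinsics" (3x3 intrinsics, pixels), "camera_from_world" (4x4, takes a point from world to camera coordinates). Camera axes: x right, y up, looking along -z (the intrinsics and any distortion apply to the point x, -y, -z); pixel columns grow to the right and rows downward; lengths in mm; the calibration is good to about 2 mm. A picture is of the moment at which its call begins. camera_model takes no time and is no camera call.
- ticket.job_done(): hands the job in; it is judged then, once.
The state is a dict: "t": time; "joint_positions": joint angles; "dq": joint speeds; "effort": joint torques, N m; "position": TCP position; "eef_rot": TCP orientation; "force": force on the tool from outside, world axes, zero at the start; "ft_torque": the same for the moment, N m; "grip_width": finger opening in mm; "grasp_force": force on a finger pad.
Only numpy, scipy, OpenCV 4.12 (cv2) and the standard library are available. Lean on these libraries where they do the work, as an engineer would, in place of code of your own. Each camera call takes 0.05 s, during which the arm holds its last target. There are 200 camera calls.

### The job

Close both plaster casting moulds ready for pouring: take the scraper off the long mould and lay it flat on the bench, touching neither moulds nor covers, then set the long cover on the long mould and the short cover on the short mould, wide hole over thick pin, lowered gently (not dropped) over both pins until each lies flush on its mould, and let go. The middle-sized cover belongs to another mould; leave it and the other things on the bench where they are.

Things in the scene. Friction and masses are not known exactly. Their poses are not given: they have to be found in the camera images.
- long_mould_face (a point): Middle of the long mould's flat top. Fixed buff plaster block 164 x 66 mm, top 40 mm above the bench, in a plywood frame (180 x 82, 30 high), two 42 mm round cavities; y along it. Steel pins 24 mm high, tips tapered over 9 mm: thick (16 mm) at y +64, thin (10) at y -64 mm. With the long cover home, its grip point is 31 mm above this point.
- short_mould_face (a point): Middle of the short mould's flat top. Fixed buff plaster block 116 x 66 mm, top 40 mm above the bench, in a plywood frame (132 x 82, 30 high), one 46 mm round cavity; y along it. Steel pins 24 mm high, tips tapered over 9 mm: thick (16 mm) at y +40, thin (10) at y -40 mm. With the short cover home, its grip point is 31 mm above this point.
- long_cover_grip (a point): Loose long mould cover: buff plaster slab 164 x 66 x 14 mm, 0.24 kg, with a dark wooden grip block in the middle, 18 mm (x) by 26 (y), top 48 mm above the underside. Point: block's centre, 31 mm above the underside; y along the slab. Through holes: wide (18 mm) at y +64, narrow (12) at y -64 mm, with a pour cup between block and narrow hole.
- short_cover_grip (a point): Loose short mould cover: buff plaster slab 116 x 66 x 14 mm, 0.18 kg, with a dark wooden grip block in the middle, 18 mm (x) by 26 (y), top 48 mm above the underside. Point: block's centre, 31 mm above the underside; y along the slab. Through holes: wide (18 mm) at y +40, narrow (12) at y -40 mm, with a pour cup between block and narrow hole.
- middle_cover_grip (a point): Loose middle-sized mould cover: buff plaster slab 140 x 66 x 14 mm, 0.21 kg, with a dark wooden grip block in the middle, 18 mm (x) by 26 (y), top 48 mm above the underside. Point: block's centre, 31 mm above the underside; y along the slab. Through holes: wide (18 mm) at y +52, narrow (12) at y -52 mm, with a pour cup between block and narrow hole. Fits neither mould here.
- scraper_balance (a point): Flat scraper (blue handle, steel blade), 170 x 19 x 12 mm, 0.05 kg, lying across the long mould's top between the pins. Point: its balance point on the handle, 6 mm above the underside; y along the tool (handle from -37 to its end at +58 mm, blade tip at -112), x across it. Apart from the listed things, the bench is bare at x 0.37 to 0.57, y -0.23 to 0.16 m and at x 0.30 to 0.48, y -0.32 to -0.05.
- glue_bottle_mid (a point): White glue bottle with a pointed cap, 40 mm across, 123 high; the point is on its axis, 60 mm up. A bystander.
- acetone_bottle_mid (a point): Amber plastic bottle with a blue cap, 60 mm across, 143 high; the point is on its axis, 70 mm up. A bystander.
- blower_mid (a point): Black rubber bulb blower lying down, bulb 53 mm across, 49 high, 112 long with its nozzle along -y; the point is the bulb's centre. A bystander.
- brush_mid (a point): Blue-handled flat brush lying flat, 26 x 150 x 16 mm, its length along y; the point is its centre. A bystander.
- vertebra_mid (a point): Brown-grey fossil tail vertebra, 70 x 75 x 38 mm; the point is its centre. A bystander.

How it is judged:
By the outcome, as a careful person would: the job done as asked, in the order asked, and still so for the second after the job is handed in, with the robot touching nothing.
It also fails if it takes over 70 s, if anything falls off the work surface, if the arm or the gripper's body presses on something with over 40 N, if the wrist force passes 120 N, or if a joint passes its speed limit or range.

## Working session

There is one attempt and no reset: what is moved stays moved. The work goes in short steps, Python scripts to look and compute and a tool call to move; the robot and the scene stay as the last step left them, time stands still between calls to the robot, and variables do not carry over. Pictures are saved under pics/ and viewed, at most 10 in all, crops included, and the job is handed in when it is done.

Besides the shell and the picture viewer there is one more tool, called after "Emit:" as name(argument=value, ...) on one line, values as JSON. send_rows: Moves the arm, as the interface text tells. Its arguments: {"type":"object","properties":{"motion":{"type":"array"},"force":{"type":"number"}},"required":["motion"]}

```bash
ls; mkdir -p pics
python3 - <<'E'
from rig import r,get_image,camera_model
import cv2
for n in("top","side"):
    im=get_image(n);cv2.imwrite(f"pics/{n}0.png",im[:,:,::-1]);m=camera_model(n);print(n,m["intrinsics"],m["camera_from_world"],[k for k in m])
s=r.get_state();print(s)
E
```

```text
pics
top [[405.33906073   0.         316.72860108]
 [  0.         405.33906073 196.28781322]
 [  0.           0.           1.        ]] [[ 1.37713011e-02 -9.99721101e-01  1.91851774e-02  8.47135942e+01]
 [ 9.89828774e-01  1.63470677e-02  1.41321518e-01 -5.43910301e+02]
 [-1.41595725e-01  1.70438594e-02  9.89777832e-01 -1.10881828e+03]
 [ 0.00000000e+00  0.00000000e+00  0.00000000e+00  1.00000000e+00]] ['intrinsics', 'camera_from_world']
side [[451.65958623   0.         320.5888773 ]
 [  0.         451.65958623 200.59017096]
 [  0.           0.           1.        ]] [[ 9.99090191e-01  4.16639942e-02  9.10509192e-03 -5.48017616e+02]
 [-3.27561491e-02  6.12963187e-01  7.89432180e-01 -1.07279203e+02]
 [ 2.73098116e-02 -7.89012194e-01  6.13770259e-01 -1.10844854e+03]
 [ 0.00000000e+00  0.00000000e+00  0.00000000e+00  1.00000000e+00]] ['intrinsics', 'camera_from_world']
{'t': 0.1, 'joint_positions': array([-1.40859607e+00,  3.00423417e-01,  1.52149921e+00,  2.74025758e-05,
        1.32068290e+00, -6.66402713e-02]), 'dq': array([-1.30455309e-03, -1.51546922e-03, -2.04517215e-03, -2.07775151e-04,
        4.89119868e-05,  1.55904967e-03]), 'effort': array([ 1.61716707e-03, -5.32642078e+01, -3.53283978e+01,  7.09319534e-02,
        2.34729942e-02, -6.07799234e-05]), 'position': array([ 124.71314874, -535.44516127,  204.94711274]), 'eef_rot': array([[ 9.73931623e-01,  2.26841740e-01, -1.37367831e-04],
       [ 2.26841762e-01, -9.73931110e-01,  1.00386865e-03],
       [ 9.39325060e-05, -1.00886018e-03, -9.99999487e-01]]), 'force': array([-0.22957505,  0.90911995, -0.37373067]), 'ft_torque': array([-0.02845547, -0.07027879, -0.02095377]), 'grasp_force': 0.0, 'grip_width': 94.13200665300967}
```

View pics/top0.png

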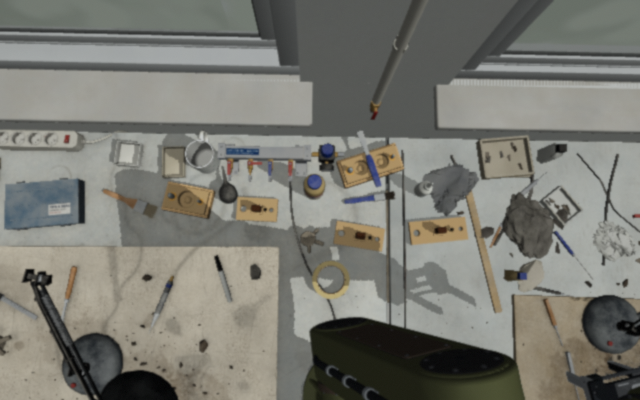

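View pics/side0.png

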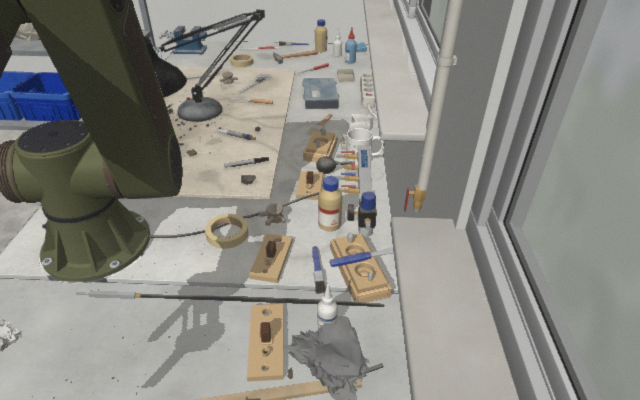

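The top view shows the long mould with the scraper at about (370,165) and the short mould at about (187,198). The three covers are at about (257,208), (358,235) and (437,230). I'll zoom in on both views.

```bash
cat > h.py <<'E'
import numpy as np,cv2
from rig import r,get_image,camera_model
M={n:camera_model(n) for n in("top","side")}
F=np.diag([1,-1,-1])
def ray(n,p):
    m=M[n];R=m["camera_from_world"][:3,:3];t=m["camera_from_world"][:3,3]
    d=R.T@F@np.linalg.inv(m["intrinsics"])@[p[0],p[1],1]
    return -R.T@t,d/np.linalg.norm(d)
def onz(n,p,z):
    c,d=ray(n,p);return c+d*(z-c[2])/d[2]
def two(pt,ps):
    a,d=ray("top",pt);b,e=ray("side",ps)
    k=np.linalg.lstsq(np.c_[d,-e],b-a,rcond=None)[0];u,v=a+k[0]*d,b+k[1]*e
    return (u+v)/2,np.linalg.norm(u-v)
def proj(n,X):
    m=M[n];T=m["camera_from_world"];q=m["intrinsics"]@F@(T[:3,:3]@np.asarray(X,float)+T[:3,3]);return q[:2]/q[2]
def crop(src,name,x0,x1,y0,y1,s):
    im=cv2.imread(src)if isinstance(src,str)else src[:,:,::-1]
    cv2.imwrite(name,cv2.resize(np.ascontiguousarray(im[y0:y1,x0:x1]),None,fx=s,fy=s,interpolation=cv2.INTER_CUBIC))
E
python3 - <<'E'
from h import *
a=cv2.imread("pics/top0.png");
def c(x0,x1,y0,y1,s):return cv2.resize(a[y0:y1,x0:x1],None,fx=s,fy=s,interpolation=cv2.INTER_CUBIC)
A=c(320,480,125,255,5);cv2.imwrite("pics/tA.png",A[:600])
B=c(155,285,170,230,6);cv2.imwrite("pics/tB.png",B)
crop("pics/side0.png","pics/sA.png",235,405,225,385,3.75) if 0 else None
crop("pics/side0.png","pics/sA.png",235,400,120,390,2.2)
E
```

```text
(no output)
```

View pics/tA.png

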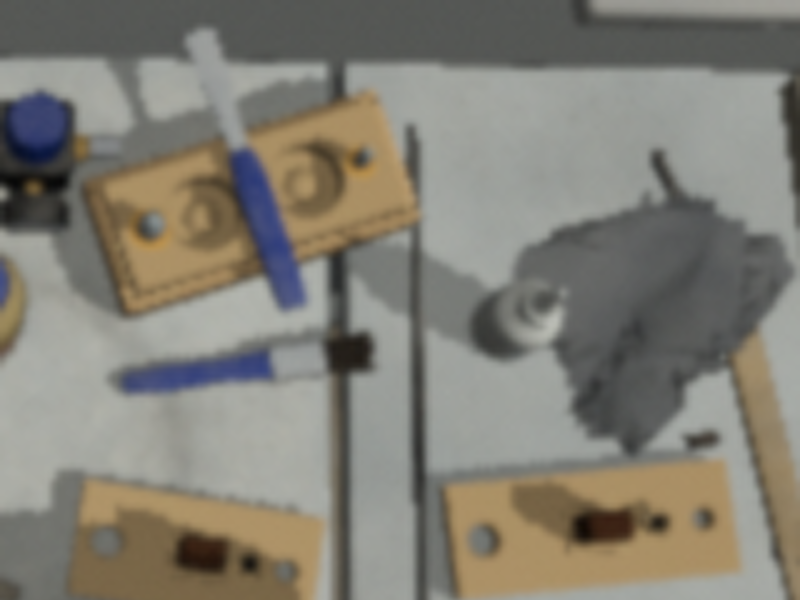

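View pics/tB.png

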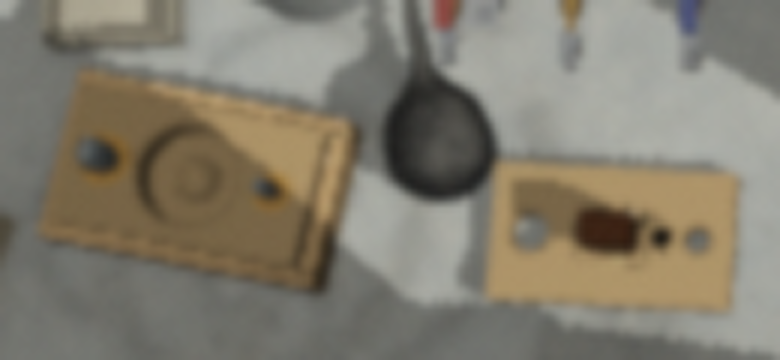

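View pics/sA.png

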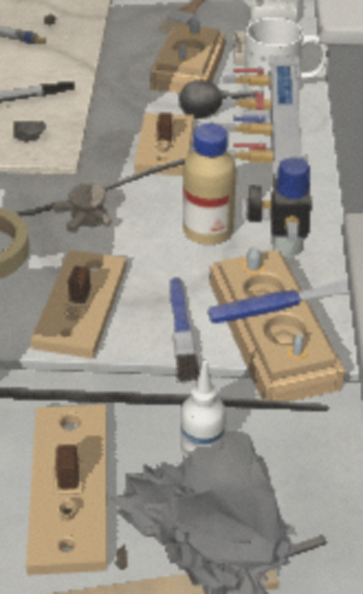

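Cover positions in the tA crop:
- **Long cover:** right, with holes at (484,540) and (704,517).
- **Middle cover:** holes at (107,541) and (286,570).
- **Long mould:** thick pin at left (152,225), thin pin at (362,157).

In the tB crop, the short mould's pins are at (98,155) and (267,188). The short cover's holes are at (531,232) and (697,240). Wide holes and thick pins are all on the +y side.

Run:
```python
from h import *
np.set_printoptions(precision=1,suppress=True)
A=lambda x,y:((x+.5)/5-.5+320,(y+.5)/5-.5+125)
B=lambda x,y:((x+.5)/6-.5+155,(y+.5)/6-.5+170)
S=lambda x,y:((x+.5)/2.2-.5+235,(y+.5)/2.2-.5+120)
def pair(n,a,b,za):
    P,Q=onz("top",a,za),onz("top",b,za);d=P-Q
    print(n,P[:2],Q[:2],"len",np.hypot(*d[:2]),"mid",((P+Q)/2)[:2],"yaw",np.degrees(np.arctan2(-d[0],d[1])))
pair("longc128",A(484,540),A(704,517),14)
pair("midc104",A(107,541),A(286,570),14)
pair("shortc80",B(531,232),B(697,240),14)
pair("longm128 z55",A(152,225),A(362,157),55)
pair("shortm80 z55",B(98,155),B(267,188),55)
pair("scraper handle170: blade tip last",A(292,305),A(200,35),46)
print("scraper end/tip/junction",onz("top",A(292,305),46),onz("top",A(200,35),46),onz("top",A(243,152),46))
pair("brush",A(122,383),A(372,350),8)
print("glue tip",onz("top",A(560,293),123),"base-ish", two(A(560,293),S(205,366)))
print("reg knob",two(A(40,125),S(294,178)))
print("acetone cap",two((314,182),S(211,138)))
# covers grip-block tops
print("blocks z48 L",two(A(604,527),S(68,455)),"S",two(B(608,229),S(165,122)),"M",two(A(203,552),S(80,275)))
print("pins long",two(A(152,225),S(255,258)),two(A(362,157),S(299,342)))
print("pins short",two(B(98,155),S(193,22)),two(B(267,188),S(180,53)))
# hole consistency in side view
print("side holes L",onz("side",S(71,422),14),onz("side",S(66,546),14))
print("side sill edge z0",onz("side",(395,270),0), "top wall", onz("top",(400,137),0))
```

```text
longc128 [ 445.6 -194.5] [ 460.7 -321.9] len 128.3118123092922 mid [ 453.1 -258.2] yaw 6.749022284657519
midc104 [441.8  21.8] [426.8 -80.6] len 103.47254622821796 mid [434.3 -29.4] yaw -8.333691266400288
shortc80 [507.9 303.1] [505.3 223.9] len 79.2810730180692 mid [506.6 263.5] yaw -1.8682036624938092
longm128 z55 [617.6   0.6] [ 659.1 -118.7] len 126.24626486326075 mid [638.3 -59.1] yaw 19.175454895710704
shortm80 z55 [535.9 496.8] [521.8 418.5] len 79.61309971217392 mid [528.8 457.6] yaw -10.183847684784263
scraper handle170: blade tip last [574.8 -79.7] [731.6 -27.8] len 165.2033570594682 mid [653.2 -53.8] yaw 108.3254743460193
scraper end/tip/junction [574.8 -79.7  46. ] [731.6 -27.8  46. ] [663.  -52.3  46. ]
brush [533.7  13.1] [ 555.5 -132.8] len 147.51466916222114 mid [544.6 -59.9] yaw 8.491444370051505
glue tip [ 570.3 -208.8  123. ] base-ish (array([ 570.6, -210.3,  118.1]), np.float64(1.1546699625584753))
reg knob (array([658.9,  66.7, 111.5]), np.float64(0.9065703276833748))
acetone cap (array([566.7, 102.3, 135.3]), np.float64(1.3026784392804138))
blocks z48 L (array([ 452.5, -253.8,   44.9]), np.float64(0.855002387396982)) S (array([506.5, 262.5,  43.9]), np.float64(0.05231351848571058)) M (array([434.7, -29. ,  47.1]), np.float64(0.08575463192986323))
pins long (array([618.3,   0.4,  53. ]), np.float64(0.5457322650665997)) (array([ 659.6, -118.9,   53.9]), np.float64(0.5246364909394099))
pins short (array([534.1, 494.3,  61.8]), np.float64(1.626989441994265)) (array([520. , 418.2,  54.6]), np.float64(3.769889607610025))
side holes L [ 445.5 -193.8   14. ] [ 458.7 -322.1   14. ]
side sill edge z0 [723.7 -49.5   0. ] top wall [ 731.6 -154.9    0. ]
```

```bash
cat >> h.py <<'E'
def go(x,y,z,ang):
    s=r.get_state();R=s["eef_rot"];d=R.T@(np.array([x,y,z])-s["position"])/30
    a=np.radians(ang);Rt=np.array([[np.cos(a),np.sin(a),0],[np.sin(a),-np.cos(a),0],[0,0,-1.]])
    w=np.degrees(cv2.Rodrigues(R.T@Rt)[0].ravel())
    print("t %.2f turn"%s["t"],np.round(w,2),"shift",np.round(d,3),"pos",np.round(s["position"],1),"F",np.round(s["force"],1),"w %.1f gf %.1f"%(s["grip_width"],s["grasp_force"]))
E
python3 -c "
from h import *
go(629,-63,205,18.3)"
```

```text
t 0.10 turn [-0.06 -0.01 -5.19] shift [ 1.9944e+01 -1.1525e+01  1.2000e-02] pos [ 124.7 -535.4  204.9] F [-0.2  0.9 -0.4] w 94.1 gf 0.0
```

Emit:
send_rows(motion=[[[0,0,-5.2],[19.94,-11.53,0],42],[[0,0,-5.2],[19.94,-11.53,0],42],[[0,0,-5.2],[19.94,-11.53,0],42],[[0,0,-5.2],[19.94,-11.53,0],42],[[0,0,-5.2],[19.94,-11.53,0],42],[[0,0,-5.2],[19.94,-11.53,0],42],[[0,0,-5.2],[19.94,-11.53,0],42],[[0,0,-5.2],[19.94,-11.53,0],42],[[0,0,-5.2],[19.94,-11.53,0],42],[[0,0,-5.2],[19.94,-11.53,0],42],[[0,0,-5.2],[19.94,-11.53,0],42],[[0,0,-5.2],[19.94,-11.53,0],42],[[0,0,-5.2],[19.94,-11.53,0],42],[[0,0,-5.2],[19.94,-11.53,0],42],[[0,0,-5.2],[19.94,-11.53,0],42],[[0,0,-5.2],[19.94,-11.53,0],42],[[0,0,-5.2],[19.94,-11.53,0],42],[[0,0,-5.2],[19.94,-11.53,0],42],[[0,0,-5.2],[19.94,-11.53,3.5],42],[[0,0,-5.2],[19.94,-11.53,3.5],42]])

```text
t: 1.77
position: [629.7, -63.1, 122.6]
eef_rot: [[0.949, 0.315, 0.004], [0.315, -0.949, -0.001], [0.004, 0.002, -1.0]]
force: [0.4, -0.6, -0.5]
grip_width: 39.7
grasp_force: 0.0
```

```bash
python3 -c "
from h import *
go(629,-63,43,18.3)
crop(get_image('side'),'pics/s1.png',240,440,180,330,4)"
```

```text
t 1.77 turn [ 0.11 -0.21  0.05] shift [-0.03  -0.015  2.652] pos [629.7 -63.1 122.6] F [ 0.4 -0.6 -0.5] w 39.7 gf 0.0
```

View pics/s1.png

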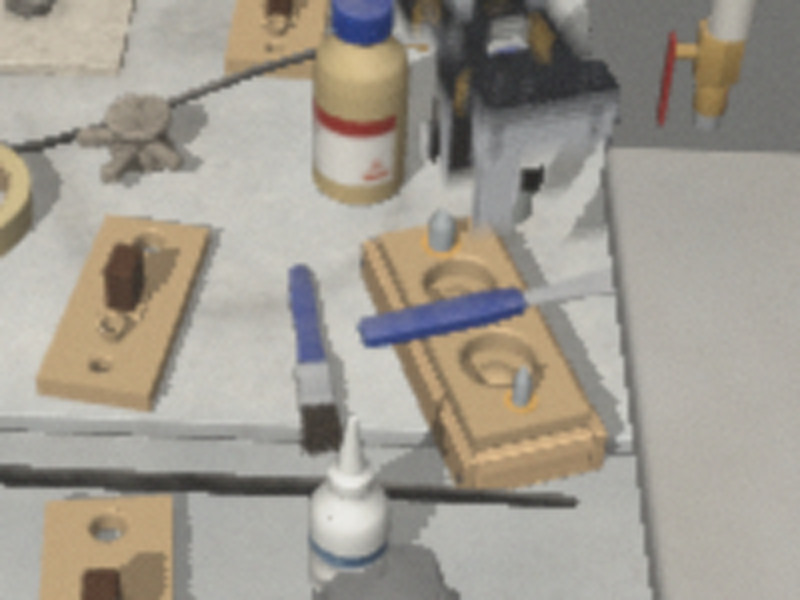

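The side crop shows the gripper above the scraper handle at (440,318). The pins are clear at (443,230) and (522,388), so I descend and grip.

Emit:
send_rows(motion=[[[0,0,0],[-0.03,-0.01,1.3],42],[[0,0,0],[-0.03,-0.01,2.3],42],[[0,0,0],[-0.03,-0.01,2.62],42],[[0,0,0],[-0.03,-0.01,2.62],42],[[0,0,0],[-0.03,-0.01,2.62],42],[[0,0,0],[-0.03,-0.01,2.62],10],[[0,0,0],[-0.03,-0.01,2.62],10],[[0,0,0],[-0.03,-0.01,2.62],10],[[0,0,0],[-0.03,-0.01,2.62],10],[[0,0,0],[-0.03,-0.01,2.62],10],[[0,0,0],[-0.03,-0.01,2.62],10],[[0,0,0],[-0.03,-0.01,2.62],10]], force=20)

```text
t: 2.82
position: [628.4, -63.2, 44.7]
eef_rot: [[0.949, 0.314, 0.002], [0.314, -0.949, -0.0], [0.001, 0.001, -1.0]]
force: [-0.7, 0.3, 6.4]
grip_width: 18.2
grasp_force: 20.0
```

```bash
python3 -c "
from h import *
go(629,-63,43,18.3)
C=lambda x,y:((x+.5)/4-.5+240,(y+.5)/4-.5+180)
for p in [(100,475),(100,425),(300,490),(300,435)]: print(onz('side',C(*p),0)[:2].round())"
```

```text
t 2.82 turn [ 0.04 -0.08  0.01] shift [0.02  0.    0.057] pos [628.4 -63.2  44.7] F [-0.7  0.3  6.4] w 18.2 gf 20.0
[ 433. -148.]
[ 428. -113.]
[ 542. -153.]
[ 540. -114.]
```

Emit:
send_rows(motion=[[[0,0,0],[0,0,-0.7],10],[[0,0,0],[0,0,-1.7],10],[[0,0,0],[0,0,-2.8],10],[[0,0,0],[0,0,-3.3],10],[[0,0,0],[0,0,-3.3],10]])

```text
t: 3.23
position: [629.5, -63.3, 147.0]
eef_rot: [[0.949, 0.314, 0.006], [0.314, -0.949, -0.001], [0.006, 0.003, -1.0]]
force: [1.4, 0.1, -1.1]
grip_width: 18.3
grasp_force: 20.0
```

```bash
python3 -c "
from h import *
go(405,-132,25,0)"
```

```text
t 3.23 turn [ 0.12 -0.36 18.31] shift [-7.847 -0.189  4.021] pos [629.5 -63.3 147. ] F [ 1.4  0.1 -1.1] w 18.3 gf 20.0
```

Emit:
send_rows(motion=[[[0,0,18.3],[-7.82,-0.19,0],10],[[0,0,18.3],[-7.82,-0.19,0],10],[[0,0,18.3],[-7.82,-0.19,0],10],[[0,0,18.3],[-7.82,-0.19,0],10],[[0,0,18.3],[-7.82,-0.19,0],10],[[0,0,18.3],[-7.82,-0.19,0],10],[[0,0,18.3],[-7.82,-0.19,0],10],[[0,0,18.3],[-7.82,-0.19,1.2],10],[[0,0,18.3],[-7.82,-0.19,2.4],10],[[0,0,18.3],[-7.82,-0.19,3.4],10],[[0,0,18.3],[-7.82,-0.19,4.0],10],[[0,0,18.3],[-7.82,-0.19,4.0],10],[[0,0,18.3],[-7.82,-0.19,4.0],10]])

```text
t: 4.32
position: [403.2, -131.1, 22.0]
eef_rot: [[1.0, 0.0, -0.002], [0.0, -1.0, 0.001], [-0.002, -0.001, -1.0]]
force: [-0.7, -0.2, 0.7]
grip_width: 18.0
grasp_force: 20.0
```

```bash
python3 -c "
from h import *
go(405,-132,5,0)"
```

```text
t 4.32 turn [-0.05  0.12  0.02] shift [0.061 0.032 0.565] pos [ 403.2 -131.1   22. ] F [-0.7 -0.2  0.7] w 18.0 gf 20.0
```

Emit:
send_rows(motion=[[[0,0,0],[0,0,0.15],10],[[0,0,0],[0,0,0.3],10],[[0,0,0],[0,0,0.4],10],[[0,0,0],[0,0,0.47],10],[[0,0,0],[0,0,0.52],10],[[0,0,0],[0,0,0.55],10],[[0,0,0],[0,0,0.57],10],[[0,0,0],[0,0,0.57],10]])

```text
t: 4.98
position: [403.5, -131.4, 5.4]
eef_rot: [[1.0, 0.0, 0.0], [0.0, -1.0, -0.0], [0.0, 0.0, -1.0]]
force: [0.6, 1.1, -0.9]
grip_width: 18.0
grasp_force: 20.0
```

Emit:
send_rows(motion=[[[0,0,0],[0,0,0.03],10],[[0,0,0],[0,0,0.03],10],[[0,0,0],[0,0,0.03],31],[[0,0,0],[0,0,0.03],31],[[0,0,0],[0,0,0.03],31],[[0,0,0],[0,0,-0.5],31],[[0,0,0],[0,0,-1.6],31],[[0,0,0],[0,0,-2.9],31],[[0,0,0],[0,0,-4],60],[[0,0,0],[0,0,-4],60]])

```text
t: 5.82
position: [405.8, -132.3, 131.0]
eef_rot: [[1.0, 0.0, 0.008], [0.0, -1.0, -0.003], [0.008, 0.003, -1.0]]
force: [0.3, -0.0, 1.0]
grip_width: 38.8
grasp_force: 0.0
```

```bash
python3 -c "
from h import *
go(453.1,-258.2,120,96.7)
go(453.1,-258.2,120,96.7-180)
print(r.get_state()['joint_positions'])
"
```

```text
t 5.82 turn [  0.55  -0.19 -96.68] shift [1.573 4.195 0.396] pos [ 405.8 -132.3  131. ] F [ 0.3 -0.   1. ] w 38.8 gf 0.0
t 5.82 turn [-0.18 -0.53 83.31] shift [1.573 4.195 0.396] pos [ 405.8 -132.3  131. ] F [ 0.3 -0.   1. ] w 38.8 gf 0.0
[-4.01085904e-01  1.03521612e-01  1.94341613e+00  5.77302140e-06
  1.08569641e+00  1.16945397e+00]
```

```bash
python3 -c "
from h import *
go(452.8,-258.0,18,6.7)
im=get_image('top');cv2.imwrite('pics/top1.png',im[:,:,::-1])
"
```

```text
t 5.82 turn [ 0.23 -0.46 -6.69] shift [1.535 4.176 3.795] pos [ 405.8 -132.3  131. ] F [ 0.3 -0.   1. ] w 38.8 gf 0.0
```

Emit:
send_rows(motion=[[[0,0,-6.7],[1.54,4.18,0],60],[[0,0,-6.7],[1.54,4.18,0],60],[[0,0,-6.7],[1.54,4.18,0],60],[[0,0,-6.7],[1.54,4.18,0],60],[[0,0,-6.7],[1.54,4.18,0],60],[[0,0,-6.7],[1.54,4.18,1],60],[[0,0,-6.7],[1.54,4.18,2],60],[[0,0,-6.7],[1.54,4.18,2],60],[[0,0,-6.7],[1.54,4.18,2],60],[[0,0,-6.7],[1.54,4.18,2],60]])

```text
t: 6.7
position: [450.0, -256.4, 66.6]
eef_rot: [[0.993, 0.117, 0.001], [0.117, -0.993, -0.0], [0.001, 0.0, -1.0]]
force: [-0.4, -0.0, 0.2]
grip_width: 56.6
grasp_force: 0.0
```

```bash
python3 -c "
from h import *
go(452.8,-258.0,18,6.7)
a=get_image('top')[:,:,::-1];b=get_image('side')[:,:,::-1]
f=lambda i,x0,x1,y0,y1,s:cv2.resize(np.ascontiguousarray(i[y0:y1,x0:x1]),None,fx=s,fy=s,interpolation=cv2.INTER_CUBIC)
A=f(a,340,480,140,270,2.8);B=f(b,220,390,215,395,2)
A=A[:360];B=B[:A.shape[0]]
cv2.imwrite('pics/m1.png',np.hstack([A,cv2.copyMakeBorder(B,0,A.shape[0]-B.shape[0],0,0,cv2.BORDER_CONSTANT)]))
"
```

```text
t 6.70 turn [ 0.03 -0.04  0.04] shift [0.085 0.064 1.62 ] pos [ 450.  -256.4   66.6] F [-0.4 -0.   0.2] w 56.6 gf 0.0
```

View pics/m1.png

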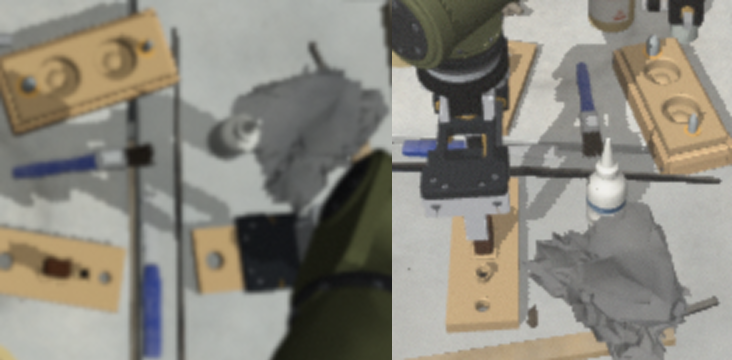

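The scraper lies flat at (150,310), clear of everything. The gripper is centred on the long cover's block, and the mould is now unobstructed.

Emit:
send_rows(motion=[[[0,0,0],[0.085,0.06,0.5],60],[[0,0,0],[0.085,0.06,1.0],60],[[0,0,0],[0.085,0.06,1.4],60],[[0,0,0],[0.085,0.06,1.6],60],[[0,0,0],[0.085,0.06,1.6],60],[[0,0,0],[0.085,0.06,1.6],60],[[0,0,0],[0.085,0.06,1.6],10],[[0,0,0],[0.085,0.06,1.6],10],[[0,0,0],[0.085,0.06,1.6],10],[[0,0,0],[0.085,0.06,1.6],10],[[0,0,0],[0.085,0.06,1.6],10],[[0,0,0],[0.085,0.06,1.6],10],[[0,0,0],[0.085,0.06,1.6],10],[[0,0,0],[0.085,0.06,1.6],10]], force=40)

```text
t: 7.97
position: [455.1, -261.0, 20.8]
eef_rot: [[0.993, 0.117, 0.007], [0.117, -0.993, -0.007], [0.007, 0.007, -1.0]]
force: [2.5, -9.5, 15.8]
grip_width: 43.4
grasp_force: 56.5
```

Run:
```python
from h import *
np.set_printoptions(precision=1,suppress=True)
go(452.8,-258.0,18,6.7)
# refine pins: gray (low saturation) blobs near predicted pins
for n in("top","side"):
    im=get_image(n);hsv=cv2.cvtColor(im,cv2.COLOR_RGB2HSV)
    for k,P in(("thick",(618,0.5,54)),("thin",(659.3,-118.8,54)),):
        u,v=proj(n,P);x0,y0=int(u)-8,int(v)-8;w=hsv[y0:y0+18,x0:x0+18]
        m=((w[:,:,1]<70)&(w[:,:,2]>60)).astype(np.uint8)
        c,l,st,ce=cv2.connectedComponentsWithStats(m)
        i=min(range(1,c),key=lambda i:np.hypot(ce[i][0]+x0-u,ce[i][1]+y0-v))
        print(n,k,"pred",u,v,"blob",ce[i]+[x0,y0],st[i][:5]+[x0,y0,0,0,0])
```

```text
t 7.97 turn [ 0.4 -0.4  0. ] shift [-0.1 -0.1  0.1] pos [ 455.1 -261.    20.8] F [ 2.5 -9.5 15.8] w 43.4 gf 56.5
top thick pred 349.9824452903807 169.5304219152016 blob [349.9 169.6] [348 168   5   4  17]
top thin pred 391.96546180772805 156.00109957312625 blob [392.7 155.4] [392 154   3   4   7]
side thick pred 350.41989932650836 236.6721440246522 blob [349.8 233.2] [342 228  18  15 184]
side thin pred 370.3803644878399 275.1504732583065 blob [370.  276.1] [368 271   6  11  45]
```

The fingers stopped at 43 mm instead of 26, so the −y finger is caught on a raised pour cup. I'll open and back off, then check the cup height and the sill clearance for a grasp across x.

Emit:
send_rows(motion=[[[0,0,0],[0,0,0],65],[[0,0,0],[0,0,0],65],[[0,0,0],[0,0,0],65],[[0,0,0],[0,0,-0.8],65],[[0,0,0],[0,0,-2],65],[[0,0,0],[0,0,-3],65],[[0,0,0],[0,-3.5,-3],65],[[0,0,0],[0,-7,-3],65],[[0,0,0],[0,-7,-3],65],[[0,0,0],[0,-7,-3],65],[[0,0,0],[0,-7,-3],65],[[0,0,0],[0,-7,-3],65]])

```text
t: 9.07
position: [427.0, -44.7, 108.1]
eef_rot: [[0.993, 0.121, 0.001], [0.121, -0.993, 0.001], [0.001, -0.001, -1.0]]
force: [0.3, -0.6, 1.1]
grip_width: 61.1
grasp_force: 0.0
```

Run:
```python
from h import *
np.set_printoptions(precision=1,suppress=True)
go(452.8,-258.0,18,6.7)
for pt in((435,85),(436,130),(437,137)): print(pt,two(pt,(392,217)))
a=get_image('top')[:,:,::-1];b=get_image('side')[:,:,::-1]
cv2.imwrite('pics/top2.png',a);cv2.imwrite('pics/side2.png',b)
f=lambda i,x0,x1,y0,y1,s:cv2.resize(np.ascontiguousarray(i[y0:y1,x0:x1]),None,fx=s,fy=s,interpolation=cv2.INTER_CUBIC)
A=f(a,400,480,60,260,3);A=f(a,402,474,205,250,6);B=f(b,240,295,295,385,6)
h=max(len(A),len(B));p=lambda i:cv2.copyMakeBorder(i,0,h-len(i),0,0,cv2.BORDER_CONSTANT)
cv2.imwrite('pics/m2.png',np.hstack([p(A),p(B)]));print(A.shape,B.shape)
```

```text
t 9.07 turn [-0.  -0.1  0.3] shift [-0.   7.2  3. ] pos [427.  -44.7 108.1] F [ 0.3 -0.6  1.1] w 61.1 gf 0.0
(435, 85) (array([ 720.9, -174.3,  285.6]), np.float64(94.33602621523143))
(436, 130) (array([ 674.3, -178.9,  265.5]), np.float64(7.307098200784705))
(437, 137) (array([ 666.2, -181.2,  264.9]), np.float64(23.566332155318246))
(270, 432, 3) (540, 330, 3)
```

View pics/m2.png

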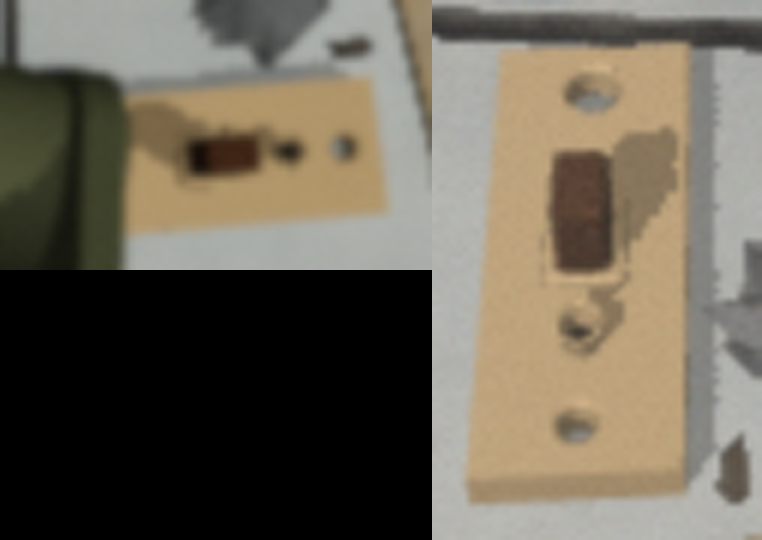

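Run:
```python
from h import *
np.set_printoptions(precision=1,suppress=True)
S=lambda x,y:((x+.5)/6-.5+240,(y+.5)/6-.5+295)
T=lambda x,y:((x+.5)/6-.5+402,(y+.5)/6-.5+205)
P,Q=onz("side",S(160,92),14),onz("side",S(144,426),14);d=P-Q
print(P,Q,np.hypot(*d[:2]),(P+Q)/2,np.degrees(np.arctan2(-d[0],d[1])))
print("top narrow",onz("top",T(344,148),14),"two",two(T(344,148),S(144,426)))
print("cup",two(T(289,150),S(146,325)))
print("block top",onz("top",T(234,154),48), onz("side",S(153,180),48))
for h in(0,50,100,150,200,260):print(h,onz("top",(436,137),h)[:2],onz("top",(436,130),h)[:2],onz("side",(392,217),h)[:2],onz("side",(402,300),h)[:2])
go(P[0]/2+Q[0]/2,P[1]/2+Q[1]/2,60,6.5)
```

```text
[ 443.3 -189.7   14. ] [ 455.9 -317.4   14. ] 128.30829347052997 [ 449.6 -253.6   14. ] 5.614373121019447
top narrow [ 457.  -317.5   14. ] two (array([ 456.5, -317.5,   14.3]), np.float64(1.085117113909051))
cup (array([ 454. , -287.9,   23.4]), np.float64(2.089922604234126))
block top [ 451.2 -253.4   48. ] [ 451.8 -251.5   48. ]
0 [ 733.7 -263.4] [ 755.5 -264. ] [732.7 143. ] [ 731.  -137.7]
50 [ 718.6 -247.4] [ 739.5 -248. ] [722.4  82.6] [ 720.9 -179.8]
100 [ 703.6 -231.4] [ 723.5 -231.9] [712.1  22.3] [ 710.7 -221.9]
150 [ 688.5 -215.3] [ 707.5 -215.9] [701.8 -38. ] [ 700.5 -264. ]
200 [ 673.4 -199.3] [ 691.5 -199.8] [691.5 -98.3] [ 690.3 -306.1]
260 [ 655.3 -180.1] [ 672.3 -180.6] [ 679.2 -170.7] [ 678.1 -356.6]
t 9.17 turn [ 0.  -0.1  0.4] shift [-0.1  6.9  1.6] pos [428.1 -48.6 108.2] F [ 0.5 -1.  -0.1] w 60.9 gf 0.0
```

Emit:
send_rows(motion=[[[0,0,0],[-0.05,3.4,0],55],[[0,0,0],[-0.05,6.85,0],55],[[0,0,0],[-0.05,6.85,0],55],[[0,0,0],[-0.05,6.85,0],55],[[0,0,0],[-0.05,6.85,0],55],[[0,0,0],[-0.05,6.85,0],55],[[0,0,0],[-0.05,6.85,0.8],55],[[0,0,0],[-0.05,6.85,1.5],55],[[0,0,0],[-0.05,6.85,1.5],55],[[0,0,0],[-0.05,6.85,1.5],55],[[0,0,0],[-0.05,6.85,1.5],55]])

```text
t: 10.08
position: [450.7, -254.8, 63.6]
eef_rot: [[0.993, 0.116, 0.001], [0.116, -0.993, -0.001], [0.001, 0.001, -1.0]]
force: [-0.2, -0.3, 0.4]
grip_width: 51.5
grasp_force: 0.0
```

```bash
python3 -c "
from h import *
go(451,-253.2,31,6.2)"
```

```text
t 10.08 turn [ 0.05 -0.06  0.47] shift [ 0.014 -0.051  1.088] pos [ 450.7 -254.8   63.6] F [-0.2 -0.3  0.4] w 51.5 gf 0.0
```

Emit:
send_rows(motion=[[[0,0,0.5],[0,-0.05,0.4],55],[[0,0,0.5],[0,-0.05,0.8],55],[[0,0,0.5],[0,-0.05,1.05],55],[[0,0,0.5],[0,-0.05,1.05],55],[[0,0,0.5],[0,-0.05,1.05],55],[[0,0,0.5],[0,-0.05,1.05],15],[[0,0,0.5],[0,-0.05,1.05],15],[[0,0,0.5],[0,-0.05,1.05],15],[[0,0,0.5],[0,-0.05,1.05],15],[[0,0,0.5],[0,-0.05,1.05],15],[[0,0,0.5],[0,-0.05,1.05],15],[[0,0,0.5],[0,-0.05,1.05],15]], force=30)

```text
t: 11.08
position: [450.4, -252.7, 31.3]
eef_rot: [[0.994, 0.108, 0.001], [0.108, -0.994, -0.0], [0.0, 0.001, -1.0]]
force: [-0.4, -0.9, 5.3]
grip_width: 25.8
grasp_force: 30.0
```

The grip width is 25.8 mm, which matches the block. Now I lift.

Emit:
send_rows(motion=[[[0,0,0],[0,0,-0.4],15],[[0,0,0],[0,0,-1],15],[[0,0,0],[0,0,-2],15],[[0,0,0],[0,0,-3],15],[[0,0,0],[0,0,-3.8],15],[[0,0,0],[0,0,-3.8],15],[[0,0,0],[0,0,-3.8],15],[[0,0,0],[0,0,-3.8],15]], force=45)

```text
t: 11.75
position: [449.6, -252.0, 143.3]
eef_rot: [[0.994, 0.108, -0.002], [0.108, -0.994, 0.001], [-0.002, -0.002, -1.0]]
force: [0.4, -0.0, -2.4]
grip_width: 25.3
grasp_force: 45.0
```

Run:
```python
from h import *
np.set_printoptions(precision=1,suppress=True)
go(638.5,-59.1,145,19.2)
# pins from latest clean pics
for n in("top","side"):
    im=cv2.imread(f"pics/{'top' if n=='top' else 'side'}2.png");hsv=cv2.cvtColor(im,cv2.COLOR_BGR2HSV)
    for k,P in(("Lthick",(618,0.5,52)),("Lthin",(659.3,-118.8,52)),("Sthick",(535,496,52)),("Sthin",(521,418,52))):
        u,v=proj(n,P);x0,y0=int(round(u))-6,int(round(v))-7;w=hsv[y0:y0+14,x0:x0+13]
        print(n,k,x0,y0);print(w[:,:,1])
```

```text
t 11.75 turn [ -0.1   0.1 -13. ] shift [ 7.  -5.7 -0.1] pos [ 449.6 -252.   143.3] F [ 0.4 -0.  -2.4] w 25.3 gf 45.0
top Lthick 344 163
[[103 103 102 102 103 102 104 102 102 104 104 104 104]
 [105 104 103 103 103 102 104 104 102 103 104 104 103]
 [105 105 104 106 103 103 103 103 103 103 103 102 103]
 [104 104 107 111 111 106  99 100 104 105 103 103 105]
 [105 108 119 128 120  88  60  67  96 108 105 103 105]
 [105 113 133 135  83  23   8  14  59 103 108 106 107]
 [107 118 140 127  48  12  13  10  31  96 109 105 104]
 [110 121 142 123  39  11  13  11  37 105 114 106 105]
 [108 118 140 134  72  12   8  23  80 125 120 106 104]
 [105 113 135 145 125  83  72  97 127 135 117 108 104]
 [105 110 124 138 141 136 135 143 144 127 110 106 103]
 [104 105 110 118 130 136 137 136 129 113 105 103 105]
 [108 104 104 106 110 112 113 112 108 105 102 103 104]
 [107 105 104 103 103 104 103 103 103 103 104 103 103]]
top Lthin 386 149
[[102 103 103 104 104 104 104 103 104 104  95  62  21]
 [104 104 104 104 102 104 103 102 104 103 100  72  29]
 [103 103 104 103 104 104 104 102 104 103 102  86  45]
 [105 104 
[... 4636 characters left out ...]
86  86  87  80  81  91  83  76  86  87]
 [ 88  91  89  82  83  78  71  72  79  78  83  81  83]
 [ 85  84  84  79  79  68  32  44  73  82  86  83  78]
 [ 90  88  85  78  83  53  12  12  60  77  85  83  84]
 [ 89  93  87  79  77  39  10   5  44  79  88  87  86]
 [ 82  86  90  86  82  43   5   8  45  83  86  82  82]
 [ 85  91  88  88  84  39   8   5  45  81  88  88  85]
 [ 85  85  88  89  85  41   3  11  51  82  88  84  86]
 [ 86  88  87  89 111  61  18  18  83 103  95  87  88]
 [ 89  90  84  88 114  89  55  56 102 111  93  89  88]
 [ 88  90  85  91  96  98 104 106 109  98  89  88  88]
 [ 88  84  86  85  88  93  91  96  91  87  86  87  89]
 [ 81  88  89  92  86  83  82  87  86  87  88  87  86]]
```

Dyed rings around the pin bases sit at z = 40. Fitting circles to them gives the pin axes.

```bash
cat > rings.py <<'E'
from h import *
from scipy.optimize import least_squares
np.set_printoptions(precision=1,suppress=True)
def ring(n,im,P,th,K=8):
    u,v=proj(n,P);x0,y0=int(round(u))-9,int(round(v))-9
    s=cv2.cvtColor(im,cv2.COLOR_BGR2HSV)[y0:y0+19,x0:x0+19,1]
    s=cv2.resize(s,None,fx=K,fy=K,interpolation=cv2.INTER_CUBIC)
    cs=cv2.findContours((s>th).astype(np.uint8),cv2.RETR_EXTERNAL,cv2.CHAIN_APPROX_NONE)[0]
    c=max((c for c in cs),key=cv2.contourArea)
    h=cv2.convexHull(c)[:,0].astype(float)
    W=np.array([onz(n,((p[0]+.5)/K-.5+x0,(p[1]+.5)/K-.5+y0),40)[:2] for p in c[:,0]])
    hull=cv2.convexHull(W.astype(np.float32))[:,0]
    f=lambda q:np.hypot(hull[:,0]-q[0],hull[:,1]-q[1])-q[2]
    q=least_squares(f,[P[0],P[1],12],loss="soft_l1",f_scale=.7)
    return q.x
if __name__=="__main__":
    D={}
    for n,th in(("top",116),("side",104)):
        im=cv2.imread(f"pics/{n}2.png")
        for k,P in(("L+",(618,0.5,40)),("L-",(659.3,-118.8,40)),("S+",(535,495,40)),("S-",(520.5,418,40))):
            try:D[n,k]=ring(n,im,P,th);print(n,k,D[n,k])
            except Exception as e:print(n,k,e)
        for m in"LS":
            if (n,m+"+") in D and (n,m+"-") in D:
                a,b=D[n,m+"+"][:2],D[n,m+"-"][:2];d=a-b;print(n,m,"len",np.hypot(*d),"mid",(a+b)/2,"yaw",np.degrees(np.arctan2(-d[0],d[1])))
E
python3 rings.py
```

```text
top L+ [618.6   0.5  13.6]
top L- [ 659.4 -119.8   10.9]
top S+ [536.3 499.   14. ]
top S- [522.1 420.4  10.7]
top L len 127.03793318846623 mid [639.  -59.6] yaw 18.766343961902397
top S len 79.91576651798333 mid [529.2 459.7] yaw -10.265052624038724
side L+ [617.1   1.7  12.9]
side L- [ 658.9 -118.9    9.9]
side S+ [532.  504.5   9.7]
side S- [521.2 423.5   9. ]
side L len 127.60399790276749 mid [638.  -58.6] yaw 19.117124787841448
side S len 81.69490162880864 mid [526.6 464. ] yaw -7.556369484524023
```

Emit:
send_rows(motion=[[[0,0,0],[0,0,-0.7],15],[[0,0,0],[0,0,-1.5],15],[[0,0,-13],[1.5,-1.3,-1.5],15],[[0,0,-13],[7.0,-5.75,-1.5],15],[[0,0,-13],[7.0,-5.75,-1.5],15],[[0,0,-13],[7.0,-5.75,-1.5],15],[[0,0,-13],[7.0,-5.75,-1.5],15],[[0,0,-13],[7.0,-5.75,-1.5],15],[[0,0,-13],[7.0,-5.75,-1.5],15],[[0,0,-13],[7.0,-5.75,-1.5],15],[[0,0,-13],[7.0,-5.75,-1.5],15],[[0,0,-13],[7.0,-5.75,-0.5],15],[[0,0,-13],[7.0,-5.75,0.5],15],[[0,0,-13],[7.0,-5.75,1.0],15],[[0,0,-13],[7.0,-5.75,1.0],15],[[0,0,-13],[7.0,-5.75,1.0],15],[[0,0,-13],[7.0,-5.75,1.0],15]])

```text
t: 13.17
position: [640.6, -59.0, 116.2]
eef_rot: [[0.945, 0.328, 0.002], [0.328, -0.945, -0.0], [0.001, 0.001, -1.0]]
force: [0.7, 0.0, -0.6]
grip_width: 25.6
grasp_force: 45.0
```

Run:
```python
from h import *
go(638.6,-59.2,107,18.95)
a=get_image('top')[:,:,::-1];b=get_image('side')[:,:,::-1]
cv2.imwrite('pics/top3.png',a);cv2.imwrite('pics/side3.png',b)
f=lambda i,x0,x1,y0,y1,s:cv2.resize(np.ascontiguousarray(i[y0:y1,x0:x1]),None,fx=s,fy=s,interpolation=cv2.INTER_CUBIC)
A=f(a,325,425,125,205,4);B=f(b,310,410,205,305,4)
h=max(len(A),len(B));p=lambda i:cv2.copyMakeBorder(i,0,h-len(i),0,0,cv2.BORDER_CONSTANT)
cv2.imwrite('pics/m3.png',np.hstack([p(A),p(B)]))
```

```text
t 13.17 turn [ 0.04 -0.08  0.22] shift [-0.065 -0.015  0.307] pos [640.6 -59.  116.2] F [ 0.7  0.  -0.6] w 25.6 gf 45.0
```

View pics/m3.png

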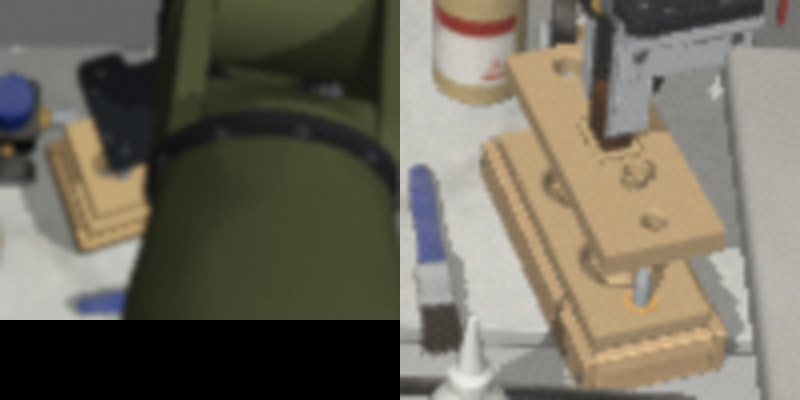

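The side half shows the cover held level over the mould, with the narrow hole at (655,220), the wide hole at (568,68) and the thin pin directly below. I'll check the hole positions against the pins.

Run:
```python
from h import *
np.set_printoptions(precision=1,suppress=True)
S=lambda x,y:((x+.5)/4-.5+310,(y+.5)/4-.5+205)
# refine narrow/wide hole by darkness blob: bbox of rim by mask of non-buff
b=cv2.imread('pics/side3.png')
for nm,(x,y) in(("narrow",(255,220)),("wide",(168,68))):
    u,v=S(x,y);x0,y0=int(round(u))-7,int(round(v))-7
    print(nm,u,v,onz("side",(u,v),98.9)[:2]);print(x0,y0);print(b[y0:y0+14,x0:x0+15,2])
a=np.radians(19.17);t=np.array([-np.sin(a),np.cos(a)])
p=np.array([640.6,-59.0]);print("expected from tcp: wide",p+64*t,"narrow",p-64*t)
```

```text
narrow 373.375 259.625 [ 662.2 -116.9]
366 253
[[190 186 187 188 190 192 193 188 193 192 192 192 191 193 189]
 [189 191 192 192 190 192 192 190 190 192 192 194 193 193 191]
 [191 192 190 189 195 191 190 192 192 192 191 187 192 192 190]
 [192 193 192 190 192 189 191 193 192 191 188 191 189 191 191]
 [192 189 191 191 190 193 196 206 201 193 190 192 191 190 190]
 [191 190 189 191 179 173 181 188 197 201 192 192 190 192 192]
 [191 192 192 182 159 144 161 170 174 179 181 190 190 191 190]
 [189 191 191 185 143 134 152 168 165 157 159 186 191 192 190]
 [193 191 189 187 156 131 131 161 162 155 163 188 191 191 195]
 [191 191 191 191 188 179 166 157 158 178 185 190 192 194 191]
 [189 190 190 191 190 192 189 184 186 189 191 190 192 191 192]
 [191 193 188 192 191 191 192 191 191 191 190 192 192 189 190]
 [192 193 190 193 191 191 193 188 190 187 189 181 174 173 167]
 [190 193 190 190 188 188 186 175 170 167 162 158 155 155 156]]
wide 351.625 221.625 [618.5   2.2]
345 215
[[169 169 111  64  74  77  81  81  88 138 160 141 136  88  56]
 [168 156 117 101 163 174 177 173 176 181 173 147 136  87  58]
 [175 186 179 180 187 190 192 190 190 192 176 146 136  87  56]
 [188 188 188 189 189 193 194 204 200 195 175 146 139  84  57]
 [189 191 190 182 184 174 173 181 185 192 169 143 140  78  55]
 [192 192 186 157 140 145 157 165 169 168 152 138 142  80  51]
 [190 192 184 144 125 141 157 167 168 162 145 136 141  81  56]
 [192 190 189 154 123 140 158 166 166 159 144 133 124  70  52]
 [191 192 191 181 156 152 159 178 175 163 142 135 121  67  51]
 [192 191 192 190 185 185 188 188 189 183 155 134 120  73  59]
 [189 191 189 193 189 188 192 191 192 186 164 138 121  79  84]
 [189 192 191 191 190 190 186 189 191 187 168 141 109  84  88]
 [191 192 191 190 191 191 193 193 191 194 184 143 110  84  88]
 [195 193 192 192 190 190 188 191 190 190 186 151  98  76  81]]
expected from tcp: wide [619.6   1.5] narrow [ 661.6 -119.5]
```

Emit:
send_rows(motion=[[[0,0,0.2],[-0.09,-0.01,0.2],15],[[0,0,0.2],[-0.09,-0.01,0.4],15],[[0,0,0.2],[-0.09,-0.01,0.55],15],[[0,0,0.2],[-0.09,-0.01,0.55],15],[[0,0,0.2],[-0.09,-0.01,0.55],15],[[0,0,0.2],[-0.09,-0.01,0.55],15]])

```text
t: 13.77
position: [637.8, -58.9, 98.5]
eef_rot: [[0.945, 0.326, 0.0], [0.326, -0.945, 0.0], [0.0, 0.0, -1.0]]
force: [-0.7, -0.6, -2.3]
grip_width: 25.9
grasp_force: 45.0
```

Run:
```python
from h import *
go(638.0,-59.4,98,18.95)
b=get_image('side');g=b[:,:,0].astype(float)
# narrow hole dark centroid
P=proj("side",(659.2,-118.9,80.0));s=r.get_state();z=s["position"][2]-31.3+14
u,v=proj("side",(659.2,-118.9,z));x0,y0=int(u)-7,int(v)-7
print(u,v,z,x0,y0);print(b[y0:y0+15,x0:x0+16,0])
```

```text
t 13.77 turn [ 0.   -0.01  0.06] shift [0.001 0.02  0.016] pos [637.8 -58.9  98.5] F [-0.7 -0.6 -2.3] w 25.9 gf 45.0
371.33499198245823 266.2181782137719 81.31191404163802 364 259
[[190 187 182 186 189 190 191 192 190 190 192 190 193 189 191 191]
 [191 190 190 190 192 192 193 193 194 193 192 195 191 191 190 191]
 [192 193 189 191 190 193 192 192 190 191 191 190 191 192 193 192]
 [193 191 194 192 190 192 190 192 194 191 192 192 191 193 191 190]
 [189 192 190 191 191 192 198 203 200 192 193 191 188 192 191 189]
 [191 189 191 192 182 174 185 196 199 197 193 191 190 191 189 191]
 [191 191 190 179 152 147 165 172 171 171 187 192 195 193 191 190]
 [192 191 188 165 132 122 152 166 164 152 174 189 193 191 192 191]
 [193 190 188 181 150 123 128 161 160 154 175 189 191 193 192 194]
 [192 191 191 189 181 165 154 155 158 180 189 192 191 190 191 191]
 [192 188 193 191 192 186 187 185 183 189 190 191 191 189 191 192]
 [191 189 193 194 192 190 191 189 192 192 189 194 189 189 188 185]
 [190 192 192 191 193 192 194 190 191 191 188 182 176 171 169 161]
 [192 188 194 191 188 187 188 181 174 166 163 157 158 151 153 152]
 [188 188 184 175 170 164 160 156 159 155 155 150 149 151 153 151]]
```

Emit:
send_rows(motion=[[[0,0,0],[0.015,0.01,0.06],15],[[0,0,0],[0.015,0.01,0.12],15],[[0,0,0],[0.015,0.01,0.18],15],[[0,0,0],[0.015,0.01,0.24],15],[[0,0,0],[0.015,0.01,0.28],15],[[0,0,0],[0.015,0.01,0.28],15]])

```text
t: 14.32
position: [638.0, -59.0, 89.6]
eef_rot: [[0.945, 0.326, -0.001], [0.326, -0.945, 0.0], [-0.001, -0.0, -1.0]]
force: [-0.0, 0.2, -2.0]
grip_width: 25.9
grasp_force: 45.0
```

Emit:
send_rows(motion=[[[0,0,0],[0,0,0.06],15],[[0,0,0],[0,0,0.12],15],[[0,0,0],[0,0,0.18],15],[[0,0,0],[0,0,0.24],15],[[0,0,0],[0,0,0.28],15],[[0,0,0],[0,0,0.28],15]])

```text
t: 14.82
position: [638.5, -59.6, 81.7]
eef_rot: [[0.946, 0.326, 0.001], [0.326, -0.946, -0.001], [0.001, 0.001, -1.0]]
force: [2.6, -5.1, -1.1]
grip_width: 25.5
grasp_force: 45.0
```

Emit:
send_rows(motion=[[[0,0,0],[0.005,0.03,0.0],15],[[0,0,0],[0.005,0.03,0.06],15],[[0,0,0],[0.005,0.03,0.12],15],[[0,0,0],[0.005,0.03,0.18],15],[[0,0,0],[0.005,0.03,0.22],15],[[0,0,0],[0.005,0.03,0.22],15]])

```text
t: 15.32
position: [638.5, -59.9, 74.6]
eef_rot: [[0.945, 0.326, -0.0], [0.326, -0.945, -0.0], [-0.0, -0.0, -1.0]]
force: [0.7, -2.8, -2.5]
grip_width: 25.5
grasp_force: 45.0
```

Emit:
send_rows(motion=[[[0,0,0],[0,0.01,0.04],15],[[0,0,0],[0,0.01,0.08],15],[[0,0,0],[0,0.01,0.1],15],[[0,0,0],[0,0.01,0.12],15],[[0,0,0],[0,0.01,0.13],15],[[0,0,0],[0,0.01,0.13],15]])

```text
t: 15.82
position: [638.7, -59.9, 71.4]
eef_rot: [[0.945, 0.326, -0.0], [0.326, -0.945, 0.0], [-0.0, -0.0, -1.0]]
force: [-3.1, 1.4, 2.0]
grip_width: 25.6
grasp_force: 45.0
```

The force turned upward at z = 71.4, which is the flush height. I'll nudge down slightly, release and rise.

Emit:
send_rows(motion=[[[0,0,0],[0,0,0.015],15],[[0,0,0],[0,0,0.015],15],[[0,0,0],[0,0,0.015],45],[[0,0,0],[0,0,0.015],45],[[0,0,0],[0,0,0.015],45],[[0,0,0],[0,0,0.015],45],[[0,0,0],[0,0,-0.5],45],[[0,0,0],[0,0,-1.5],45],[[0,0,0],[0,0,-2.8],45],[[0,0,0],[0,0,-4],45],[[0,0,0],[0,0,-4],55],[[0,0,0],[0,0,-4],55]])

```text
t: 16.82
position: [639.5, -60.2, 193.1]
eef_rot: [[0.945, 0.326, 0.004], [0.326, -0.945, -0.001], [0.004, 0.002, -1.0]]
force: [-0.1, -0.1, -0.8]
grip_width: 50.6
grasp_force: 0.0
```

Run:
```python
from h import *
np.set_printoptions(precision=1,suppress=True)
go(506.6,263.5,190,-1.9)
print(r.get_state()["joint_positions"])
b=get_image('side');cv2.imwrite('pics/side4.png',b[:,:,::-1])
hs=cv2.cvtColor(b,cv2.COLOR_RGB2HSV)
# predicted pin tips through cover: grey patch
for P in((617.9,1.2,62),(659.3,-119.5,62)):
    u,v=proj("side",P);x0,y0=int(round(u))-6,int(round(v))-5;print(u,v);print(hs[y0:y0+11,x0:x0+13,1])
```

```text
t 16.82 turn [ 0.1 -0.2 20.9] shift [ -0.7 -11.6   0.1] pos [639.5 -60.2 193.1] F [-0.1 -0.1 -0.8] w 50.6 gf 0.0
[-0.2  0.5  1.3  0.   1.4  1.1]
350.5440043800574 233.93088156789025
[[12 12 13 16 13 18 18 17 16 19 28 44 47]
 [11 12 16 19 18 32 45 47 57 71 75 80 82]
 [34 45 47 57 67 74 76 79 84 88 90 88 89]
 [76 80 80 77 57 48 40 75 89 90 87 90 89]
 [89 89 86 63 11  6  8 41 80 89 90 88 89]
 [88 91 76 16  5  6  7  6 47 87 89 92 90]
 [89 85 48  5  4  4  6  3 23 81 89 90 90]
 [86 80 32  5  7  6  5  5 13 77 89 91 90]
 [89 83 35  8  6  6  5  4 17 80 88 90 90]
 [88 88 70 33  8  5 10 17 54 87 86 91 87]
 [90 89 85 79 67 65 69 79 85 88 86 90 93]]
370.68483212267785 272.8006641100263
[[91 87 91 91 88 87 87 90 88 90 91 89 91]
 [91 87 90 90 88 87 89 93 90 90 90 89 87]
 [92 89 91 91 88 84 89 89 88 87 91 92 90]
 [92 90 88 89 85 57 65 84 88 88 88 87 90]
 [87 92 91 89 70 15 11 60 85 90 89 91 92]
 [90 90 90 81 25  6  5 38 83 90 89 89 89]
 [88 89 86 60  7  5  8 25 81 90 93 91 90]
 [90 90 86 32  3 10  5 12 77 92 91 88 90]
 [90 89 85 37  5  2  3 14 76 88 91 88 87]
 [92 87 85 73 35 22 30 59 86 88 86 91 88]
 [87 91 88 86 83 79 81 85 87 88 90 89 88]]
```

Both pins protrude evenly through the long cover, so it is seated. Now the short cover.

Emit:
send_rows(motion=[[[0,0,20.9],[-0.7,-11.6,0],55],[[0,0,20.9],[-0.7,-11.6,0],55],[[0,0,20.9],[-0.7,-11.6,0],55],[[0,0,20.9],[-0.7,-11.6,0],55],[[0,0,20.9],[-0.7,-11.6,0],55],[[0,0,20.9],[-0.7,-11.6,0],55],[[0,0,20.9],[-0.7,-11.6,0],55],[[0,0,20.9],[-0.7,-11.6,0],55],[[0,0,20.9],[-0.7,-11.6,0],55],[[0,0,20.9],[-0.7,-11.6,0],55],[[0,0,20.9],[-0.7,-11.6,0],55],[[0,0,20.9],[-0.7,-11.6,0],55],[[0,0,20.9],[-0.7,-11.6,1.5],55],[[0,0,20.9],[-0.7,-11.6,2.8],55],[[0,0,20.9],[-0.7,-11.6,4],55],[[0,0,20.9],[-0.7,-11.6,4],55],[[0,0,20.9],[-0.7,-11.6,4],55],[[0,0,20.9],[-0.7,-11.6,4],55]])

```text
t: 18.37
position: [506.8, 261.8, 73.3]
eef_rot: [[0.999, -0.034, 0.002], [-0.034, -0.999, 0.001], [0.002, -0.001, -1.0]]
force: [0.7, -0.6, 1.0]
grip_width: 51.6
grasp_force: 0.0
```

```bash
python3 -c "
from h import *
np.set_printoptions(precision=2,suppress=True)
go(506.6,263.3,31,-1.9)"
```

```text
t 18.37 turn [-0.06 -0.12 -0.05] shift [-0.01 -0.05  1.41] pos [506.8 261.8  73.3] F [ 0.7 -0.6  1. ] w 51.6 gf 0.0
```

Emit:
send_rows(motion=[[[0,0,0],[-0.01,-0.05,0.5],55],[[0,0,0],[-0.01,-0.05,0.9],55],[[0,0,0],[-0.01,-0.05,1.2],55],[[0,0,0],[-0.01,-0.05,1.37],55],[[0,0,0],[-0.01,-0.05,1.37],55],[[0,0,0],[-0.01,-0.05,1.37],55],[[0,0,0],[-0.01,-0.05,1.37],15],[[0,0,0],[-0.01,-0.05,1.37],15],[[0,0,0],[-0.01,-0.05,1.37],15],[[0,0,0],[-0.01,-0.05,1.37],15],[[0,0,0],[-0.01,-0.05,1.37],15],[[0,0,0],[-0.01,-0.05,1.37],15],[[0,0,0],[-0.01,-0.05,1.37],15]], force=30)

```text
t: 19.45
position: [505.4, 263.6, 30.2]
eef_rot: [[0.999, -0.033, 0.0], [-0.033, -0.999, 0.0], [0.0, -0.0, -1.0]]
force: [-0.6, -0.1, 3.5]
grip_width: 25.8
grasp_force: 30.0
```

Emit:
send_rows(motion=[[[0,0,0],[0,0,-0.4],15],[[0,0,0],[0,0,-1],15],[[0,0,0],[0,0,-2],15],[[0,0,0],[0,0,-3],15],[[0,0,0],[0,0,-3.5],15],[[0,0,0],[0,0,-3.5],15],[[0,0,0],[0,0,-3.5],15],[[0,0,0],[0,0,-3.5],15]], force=45)

```text
t: 20.12
position: [504.6, 263.3, 133.7]
eef_rot: [[0.999, -0.033, -0.002], [-0.033, -0.999, -0.001], [-0.002, 0.001, -1.0]]
force: [-0.1, 0.3, -3.0]
grip_width: 25.7
grasp_force: 45.0
```

Run:
```python
from h import *
np.set_printoptions(precision=1,suppress=True)
for k,p in(("L-",(369.8,280.8)),("L+",(349.9,241.9)),("S-",(317.5,146.8)),("S+",(322.8,135.1))):print(k,onz("side",p,40)[:2])
go(529.2,459.7,133,-10.3)
```

```text
L- [ 659.  -122.2]
L+ [617.4  -2.4]
S- [520.8 424.2]
S+ [534.6 498. ]
t 20.12 turn [0.1 0.1 8.4] shift [ 0.6 -6.6  0. ] pos [504.6 263.3 133.7] F [-0.1  0.3 -3. ] w 25.7 gf 45.0
```

Emit:
send_rows(motion=[[[0,0,4],[0.3,-1.3,0],15],[[0,0,8.4],[0.6,-6.6,0],15],[[0,0,8.4],[0.6,-6.6,0],15],[[0,0,8.4],[0.6,-6.6,0],15],[[0,0,8.4],[0.6,-6.6,0],15],[[0,0,8.4],[0.6,-6.6,0],15],[[0,0,8.4],[0.6,-6.6,0],15],[[0,0,8.4],[0.6,-6.6,0],15],[[0,0,8.4],[0.6,-6.6,0.6],15],[[0,0,8.4],[0.6,-6.6,1.0],15],[[0,0,8.4],[0.6,-6.6,1.0],15],[[0,0,8.4],[0.6,-6.6,1.0],15],[[0,0,8.4],[0.6,-6.6,1.0],15]])

```text
t: 21.2
position: [530.1, 460.5, 105.7]
eef_rot: [[0.984, -0.179, 0.0], [-0.179, -0.984, 0.0], [0.0, -0.0, -1.0]]
force: [-0.6, -0.3, -2.0]
grip_width: 25.8
grasp_force: 45.0
```

Run:
```python
from h import *
np.set_printoptions(precision=2,suppress=True)
go(528.8,460.3,98,-10.3)
a=get_image('top')[:,:,::-1];b=get_image('side')[:,:,::-1]
cv2.imwrite('pics/top5.png',a);cv2.imwrite('pics/side5.png',b)
f=lambda i,x0,x1,y0,y1,s:cv2.resize(np.ascontiguousarray(i[y0:y1,x0:x1]),None,fx=s,fy=s,interpolation=cv2.INTER_CUBIC)
A=f(a,150,216,170,230,6);B=f(b,290,356,105,175,6)
h=max(len(A),len(B));p=lambda i:cv2.copyMakeBorder(i,0,h-len(i),0,0,cv2.BORDER_CONSTANT)
cv2.imwrite('pics/m5.png',np.hstack([p(A),p(B)]))
```

```text
t 21.20 turn [-0.02 -0.02 -0.02] shift [-0.04  0.02  0.26] pos [530.1 460.5 105.7] F [-0.6 -0.3 -2. ] w 25.8 gf 45.0
```

View pics/m5.png

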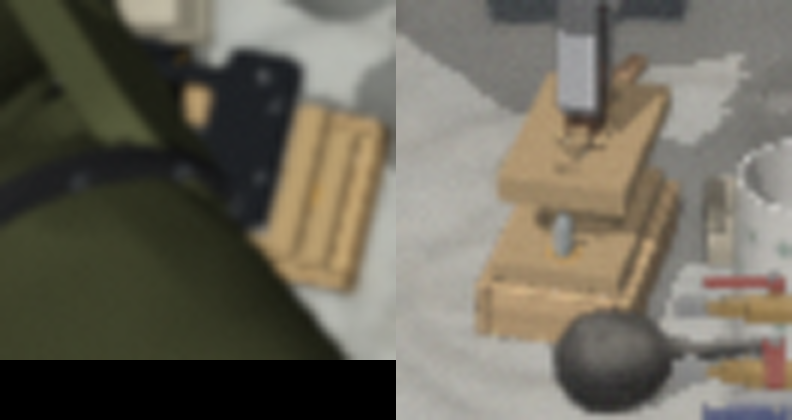

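The crop shows the cover level above the short mould: slab underside corners near (498,199) and (626,215), block top corners near (490,277) and (617,292), thin pin base at (563,255).

Run:
```python
from h import *
np.set_printoptions(precision=1,suppress=True)
S=lambda x,y:((x-396+.5)/6-.5+290,(y+.5)/6-.5+105)
for p,z in(((498,199),75.5),((626,215),75.5),((503,176),89.5),((635,191),89.5),((490,277),40),((617,292),40)):print(p,z,onz("side",S(*p),z)[:2])
# ring fit on new/old views: sweep thresholds
import rings
for f in("top2","top1"):
  im=cv2.imread(f"pics/{f}.png")
  for th in(112,116,120,126):
    a,b=(rings.ring("top",im,P,th) for P in((536,498,40),(521.5,420,40)));print(f,th,a,b,(a+b)/2)
im=cv2.imread("pics/side2.png")
for th in(96,100,104,108):
  try:
    a,b=(rings.ring("side",im,P,th) for P in((536,498,40),(521.5,420,40)));print(th,a,b)
  except Exception as e:print(e)
h=cv2.cvtColor(cv2.imread("pics/side5.png"),cv2.COLOR_BGR2HSV);print(h[140:152,311:325,1])
```

```text
(498, 199) 75.5 [487.7 416.5]
(626, 215) 75.5 [553.2 404.2]
(503, 176) 89.5 [490.5 415.4]
(635, 191) 89.5 [557.4 404.1]
(490, 277) 40 [484.4 398.8]
(617, 292) 40 [549.7 388. ]
top2 112 [536.4 498.6  14.9] [522.1 420.3  11.4] [529.3 459.4  13.2]
top2 116 [536.3 499.   14. ] [522.1 420.4  10.7] [529.2 459.7  12.4]
top2 120 [536.4 499.   13.5] [522.  420.4  10.2] [529.2 459.7  11.8]
top2 126 [536.5 499.2  12.8] [522.1 420.4   9.5] [529.3 459.8  11.2]
top1 112 [536.3 498.2  15. ] [522.1 420.2  11.3] [529.2 459.2  13.2]
top1 116 [536.5 499.   14.1] [521.9 420.1  10.6] [529.2 459.6  12.3]
top1 120 [536.4 499.   13.5] [522.1 420.4  10.2] [529.2 459.7  11.8]
top1 126 [536.4 499.2  12.8] [522.1 420.5   9.5] [529.3 459.8  11.1]
96 [536.  505.5  14.8] [520.6 423.8  11.3]
100 [533.6 504.9  12. ] [521.4 423.4   9.7]
104 [532.  504.5   9.7] [521.2 423.5   9. ]
108 [532.5 505.4   9.7] [520.7 423.7   8.5]
[[ 91  90  86  80  88  80  36  47  81  88  84  82  84  86]
 [ 90  91  88  81  79  48   7   6  49  83  83  79  83  87]
 [ 90  89  92  83  74  28   5   7  34  83  82  84  86  82]
 [ 88  90  88  89  78  27   3   8  44  80  82  86  92  85]
 [ 88  86  86  91  84  33   4   8  51  83  86  88  88  87]
 [ 90  88  90  91  85  37   4   6  44  89  86  87  88  92]
 [ 92  89  88  90 109  53  11   8  78 109  92  87  88  88]
 [ 87  89  89  95 116  89  45  53 108 116  93  88  89  92]
 [ 88  91  89  92  95 100 109 109 110  98  91  89  89  90]
 [ 88  88  88  89  89  89  93  93  95  90  86  89  89  90]
 [ 88  88  90  88  88  89  91  91  88  88  88  89  87  87]
 [ 89  88  86  89  89  86  88  90  88  85  88  89  88  90]]
```

Emit:
send_rows(motion=[[[0,0,0],[-0.05,0.03,0.1],15],[[0,0,0],[-0.05,0.03,0.2],15],[[0,0,0],[-0.05,0.03,0.25],15],[[0,0,0],[-0.05,0.03,0.25],15],[[0,0,0],[-0.05,0.03,0.25],15],[[0,0,0],[-0.05,0.03,0.25],15]])

```text
t: 21.8
position: [528.2, 460.3, 97.6]
eef_rot: [[0.984, -0.179, 0.0], [-0.179, -0.984, 0.0], [0.0, -0.0, -1.0]]
force: [-0.2, 0.0, -1.5]
grip_width: 25.6
grasp_force: 45.0
```

```bash
python3 -c "
from h import *
go(528.4,459.8,95,-10.3)"
```

```text
t 21.80 turn [-0.01 -0.    0.01] shift [0.01  0.015 0.087] pos [528.2 460.3  97.6] F [-0.2  0.  -1.5] w 25.6 gf 45.0
```

Emit:
send_rows(motion=[[[0,0,0],[0.01,0.015,0.06],15],[[0,0,0],[0.01,0.015,0.12],15],[[0,0,0],[0.01,0.015,0.18],15],[[0,0,0],[0.01,0.015,0.22],15],[[0,0,0],[0.01,0.015,0.26],15],[[0,0,0],[0.01,0.015,0.26],15]])

```text
t: 22.3
position: [528.3, 459.7, 89.3]
eef_rot: [[0.984, -0.179, -0.0], [-0.179, -0.984, -0.0], [-0.0, 0.0, -1.0]]
force: [-0.0, -0.4, -2.5]
grip_width: 25.7
grasp_force: 45.0
```

Emit:
send_rows(motion=[[[0,0,0],[0,0,0.06],15],[[0,0,0],[0,0,0.12],15],[[0,0,0],[0,0,0.18],15],[[0,0,0],[0,0,0.22],15],[[0,0,0],[0,0,0.22],15],[[0,0,0],[0,0,0.22],15]])

```text
t: 22.8
position: [528.4, 459.7, 83.0]
eef_rot: [[0.984, -0.179, -0.0], [-0.179, -0.984, -0.0], [-0.0, 0.0, -1.0]]
force: [0.1, 0.1, -2.2]
grip_width: 25.6
grasp_force: 45.0
```

Emit:
send_rows(motion=[[[0,0,0],[0,0,0.06],15],[[0,0,0],[0,0,0.12],15],[[0,0,0],[0,0,0.18],15],[[0,0,0],[0,0,0.24],15],[[0,0,0],[0,0,0.3],15],[[0,0,0],[0,0,0.34],15],[[0,0,0],[0,0,0.37],15],[[0,0,0],[0,0,0.37],15]])

```text
t: 23.47
position: [528.3, 459.7, 71.8]
eef_rot: [[0.984, -0.179, -0.0], [-0.179, -0.984, -0.0], [-0.0, 0.0, -1.0]]
force: [-0.4, 0.5, -1.9]
grip_width: 25.3
grasp_force: 45.0
```

Emit:
send_rows(motion=[[[0,0,0],[0,0,0.02],15],[[0,0,0],[0,0,0.035],15],[[0,0,0],[0,0,0.05],15],[[0,0,0],[0,0,0.06],15],[[0,0,0],[0,0,0.07],15],[[0,0,0],[0,0,0.07],15]])

```text
t: 23.97
position: [528.4, 459.8, 70.3]
eef_rot: [[0.984, -0.179, 0.0], [-0.179, -0.984, 0.0], [0.0, -0.0, -1.0]]
force: [-2.3, -1.9, 1.9]
grip_width: 25.2
grasp_force: 45.0
```

Contact is at 70.3, the flush height. I release and rise.

Emit:
send_rows(motion=[[[0,0,0],[0,0,0.015],15],[[0,0,0],[0,0,0.015],15],[[0,0,0],[0,0,0.015],42],[[0,0,0],[0,0,0.015],42],[[0,0,0],[0,0,0.015],42],[[0,0,0],[0,0,0.015],42],[[0,0,0],[0,0,-0.5],42],[[0,0,0],[0,0,-1.5],42],[[0,0,0],[0,0,-2.8],42],[[0,0,0],[0,0,-4],42],[[0,0,0],[-4,1,-4],42],[[0,0,0],[-6,2,-4],42],[[0,0,0],[-6,5,-4],42],[[0,0,0],[-6,5,-4],42],[[0,0,0],[-6,5,-4],42],[[0,0,0],[-6,5,-4],42]])

```text
t: 25.3
position: [322.5, 342.8, 189.7]
eef_rot: [[0.984, -0.178, 0.0], [-0.178, -0.984, 0.0], [0.0, -0.0, -1.0]]
force: [0.6, 1.3, 0.6]
grip_width: 39.4
grasp_force: 0.0
```

Run:
```python
from h import *
np.set_printoptions(precision=1,suppress=True)
a=get_image('top');b=get_image('side');s=r.get_state();print(s["t"],s["position"],s["grip_width"])
I={"top":a,"side":b}
def pins(c,yaw,h):
    t=np.array([-np.sin(np.radians(yaw)),np.cos(np.radians(yaw))]);return[np.r_[np.array(c)+k*h*t,60] for k in(1,-1)]
for nm,P in(("L",pins((638.7,-59.9),19,64)),("S",pins((529,459.8),-10.3,40))):
  for n in I:
    hs=cv2.cvtColor(I[n],cv2.COLOR_RGB2HSV)
    for k,p in zip("+-",P):
      u,v=proj(n,p);x0,y0=int(round(u))-6,int(round(v))-6
      m=((hs[y0:y0+13,x0:x0+13,1]<45)).astype(np.uint8);c,l,st,ce=cv2.connectedComponentsWithStats(m)
      i=min(range(1,c),key=lambda i:np.hypot(*(ce[i]-6)),default=0);print(nm,n,k,"pred",u,v,"blob",ce[i]+[x0,y0],"area",st[i][4] if i else 0)
# scraper: blue region
for n in I:
  hs=cv2.cvtColor(I[n],cv2.COLOR_RGB2HSV);u,v=proj(n,(395,-131.5,8));x0,y0=int(u)-15,int(v)-22
  w=hs[y0:y0+45,x0:x0+30];m=((w[:,:,0]>105)&(w[:,:,0]<130)&(w[:,:,1]>110)).astype(np.uint8)
  q=cv2.minAreaRect(cv2.findNonZero(m));print(n,"scraper handle",onz(n,np.add(q[0],(x0,y0)),8),q[1:])
```

```text
25.4 [321.4 341.9 190. ] 39.45536740586311
L top + pred 350.15679581237805 169.13530667650733 blob [350.1 169.3] area 18
L top - pred 392.96461721035894 155.4205669261217 blob [392.6 155.8] area 5
L side + pred 350.4884647140793 234.73592408823183 blob [350.2 235.6] area 35
L side - pred 370.74343030342357 273.77424415608186 blob [370.2 274.7] area 23
S top + pred 169.46178274527463 195.04386490229174 blob [170.1 195.1] area 22
S top - pred 197.87633828317823 200.65218315705363 blob [198.1 200.9] area 8
S side + pred 323.38751882093817 129.45869987936308 blob [324.4 130.2] area 5
S side - pred 317.7988888096266 141.8333935401864 blob [317.4 141.7] area 11
top scraper handle [ 396.8 -130.7    8. ] ((29.0, 4.0), 90.0)
side scraper handle [ 394.2 -133.5    8. ] ((29.126123428344727, 5.519870281219482), 3.3664605617523193)
```

```bash
python3 -c "
from rig import ticket
print(ticket.job_done())"
```

```text
the job is handed in; nothing more can be done
None
```

I handed the job in at about 25 s: the scraper lies flat on bare bench, and both covers sit flush on their moulds with wide holes over thick pins; my first grip on the long cover caught its pour cup and shifted that cover about 5 mm on the bench before I regripped it.

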